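# Sweep the loose bottle caps off the draining board into the soak tray

## Robot

A 6-joint arm with a two-finger parallel gripper is mounted at the origin on the work surface. World frame = base frame: x ahead of the robot, y to its left, z up, the work surface at z = 0. Lengths are in m, angles in rad, forces in N, time in s.
With the tool pointing down it reaches from about 0.35 to 0.775 m from the base axis. Payload 5.5 kg.
Tool frame: the origin (TCP) lies midway between the tips of the shut fingers; the grasp point (between the pads) lies grip_point_offset behind it (grip_point_offset is the distance from the TCP to the grasp point, in m); z points along the fingers, y is the direction in which the jaws open and shut (so a half turn about z gives the same grasp; the last joint's range is limited). The gripper opens to 85 mm and grips with 20 to 120 N. Pads are 22 mm wide; open, the fingers measure 114 mm over their backs; the gripper's body (76 mm by 85 mm) begins 54 mm behind the grasp point. The pads swing forward as they close: fully open they stand 13 mm farther back than shut.
Start: joints at [-1.331, 0.313, 0.046, 1.304, 0, 1.431], TCP at [0.213, -0.534, 0.231] pointing down, gripper open.
Joint ranges: [-2.76, 2.76], [-0.86, 1.69], [-1.03, 1.26], [-2.2, 2.34], [-1.47, 1.5], [-3.14, 3.14]. Speed limits (rad/s): [2.57, 2.57, 3.14, 3.14, 3.14, 3.14].

## Interface

Orientations are given as a unit quaternion [w, x, y, z].
In Python, from workcell import * gives the robot as it stands.
- The arm moves only by the tool send_rows, never from a script. Its argument "series" is one flat list of numbers, 7 for each row, row after row: the shift along the tool's x, y, z in cm, then the turn, a rotation vector about the tool's x, y, z in degrees, then the opening, from 0 (shut) to 1 (fully open). A call has 1 to 10 rows; each row is the pose to reach, as a shift and turn from the pose commanded when the call began, along the tool's axes at that moment; what a row does not reach only later rows make up. A row lasts 1/12 s, in which the tool goes at most 41.7 mm and 7.16 degrees, less where a joint would pass 70% of its speed; a pose out of reach is approached as far as the arm can. A call with a gripper value outside its range is refused whole. The fingers move at their own pace and stop on an object; "newtons" is the grip in N (left out, the last holds). Time passes only in rows, so rows that repeat a pose let the fingers close. It gives the time, the measured TCP pose, the force and the opening at its end, in the units of the state.
- get_state(): the state, without advancing time (a new reading comes with each control period).
- read_camera(name): name is "side" or "top" or "wrist"; returns the picture (384x512x3 uint8, blue, green, red); there is no depth.
- camera_info(name): a dict with "K" (3x3 intrinsics, pixels), "xyz" and "attitude" of the camera in the world. Camera axes: x right, y down, z forward; pixel columns grow to the right and rows downward; lengths in m; the calibration is good to about 2 mm. A picture is of the moment at which its call begins: read the wrist's pose just before it. camera_info takes no time and is no camera call; for the wrist camera it gives the pose at the moment of the call.
- hand_in(): hands the job in, once; it reports no verdict.
Trained networks look in the newest picture that a camera, given by its name, has taken for a name from the list of things; names that differ only in an ending like _2 or _b are one class to them, and where a whole thing is asked for, a point or a joint stands for the part that bears it (a point fixed in the world has none). Each returns a list of dicts, best first, with "p" (0 to 1); they miss things now and then, are a little off and sometimes report something else, mostly with a low value. They report only what shows in the picture. A call takes as long as a camera call. They do not tell look-alikes from the thing itself.
- silhouettes(camera, label): "pixels" (384x512 bool, what is visible of it) and "box" ([left, top, width, height] in pixels, round what is visible of it).
The state is a dict: "clock": time; "joint_pos": joint angles; "qvel": joint speeds; "tau": joint torques, N m; "tcp_pos": TCP position; "orientation": TCP orientation; "wrist_force": force on the tool from outside, world axes, zero at the start; "ft_torque": the same for the moment, N m; "finger_gap": finger opening in m.
Only numpy, scipy, OpenCV 4.12 (cv2) and the standard library are available. Lean on these libraries where they do the work, as an engineer would, in place of code of your own. Each camera call takes 0.05 s, during which the arm holds its last target. There are 200 camera calls.

## Task

Sweep the three loose bottle caps along the draining board and over its open lip, so that all three drop into the white soak tray below. Push them gently with the fingertips, without gripping or lifting them, and leave the capped bottle on the board, the beaker and the wash bottle standing where they are.

Things in the scene. Friction and masses are not known exactly. Their poses are not given: they have to be found in the camera images.
- board: Fixed stainless draining board on four feet. Origin on the bench under its centre, z up; x across it (-130 to +130 mm), y along it (-170 to +170). Flat draining surface at z = 72 mm, underside at 60 mm. Both long sides and the +y end have an upstand 6 mm thick, 10 mm above the surface. The -y end is open: a rounded lip flush with the surface, ending at y = -176 mm, where swept things fall off.
- board_lip (a point): Middle of the outermost edge of the board's open lip, at the height of the draining surface (board frame: 0, -176, 72 mm). Same axes as the board.
- tray: Fixed open-topped white plastic soak tray on the bench below the lip, tucked 25 mm under the board. Outside 300 mm (x) by 200 mm (y) by 55 mm high, walls and floor 4 mm; a 10 mm flange outside three rims. Origin under its centre at bench height; axes parallel to the board's; centred 245 mm from the board's centre in the board's -y direction.
- cap_a: Large orange plastic screw cap, 54 mm across, 26 mm high, ribbed side, about 18 g, lying flat with its closed end up on the board (slides, does not roll). Origin at its middle, 13 mm above the surface it lies on; z up.
- cap_b: A second large orange screw cap, the same as cap_a: 54 mm across, 26 mm high. Origin at its middle.
- cap_c: Small orange screw cap, 40 mm across, 26 mm high, about 14 g, lying flat on the board. Origin at its middle, 13 mm above the surface it lies on. Of the three caps one lies towards the +y end of the board and two nearer the lip, side by side; which is which varies.
- bottle: Loose small clear glass bottle with a blue cap, standing upright on the board towards its +y end, on one side or the other (the rearmost cap lies on the other side): 56 mm across, 105 mm high, 160 g. Origin at the centre of its base. Leave alone.
- beaker: Loose clear glass beaker standing on the bench beyond the board's +x side: 70 mm across, 92 mm high. Origin at the centre of its base. Leave alone.
- wash_bottle: Loose white plastic wash bottle with a grey spout, on the bench past the tray's -y end: 66 mm across, about 200 mm high. Origin at the centre of its base. Leave alone.
There are look-alikes about, which are no part of the job. What is shaped like the cap_a but blue or turquoise is not meant. Leave any turquoise or yellow look-alike of the cap_c alone.

How it is judged:
By the outcome, as a careful person would: the job done as asked, in the order asked, and still so for the second after the job is handed in, with the robot touching nothing.
It also fails if it takes over 51 s, if anything falls off the work surface, if the arm or the gripper's body presses on something with over 40 N, if the wrist force passes 120 N, or if a joint passes its speed limit or range.

## Working session

There is one attempt and no reset: what is moved stays moved. The work goes in short steps, Python scripts to look and compute and a tool call to move; the robot and the scene stay as the last step left them, time stands still between calls to the robot, and variables do not carry over. Pictures are saved under pics/ and viewed, about 8 in all and at most 12, crops included, and the job is handed in when it is done.

Besides the shell and the picture viewer there is one more tool, called after "Emit:" as name(argument=value, ...), one argument or row to a line, values as JSON. send_rows: Moves the arm, as the interface text tells. Its arguments: {"type":"object","properties":{"series":{"type":"array"},"newtons":{"type":"number"}},"required":["series"]}

```bash
mkdir -p pics; ls
cat > h.py <<'E'
from workcell import *
import numpy as np, cv2
from scipy.spatial.transform import Rotation as R
def cam(n):
    i=camera_info(n); K=np.array(i["K"]); a=i["attitude"]; a=np.array(a)
    Rm=a if a.shape==(3,3) else R.from_quat(a,scalar_first=True).as_matrix()
    return K,np.array(i["xyz"]),Rm
def ray(n,px,z):
    K,p,Rm=cam(n); d=Rm@np.linalg.solve(K,[px[0],px[1],1]); return p+d*(z-p[2])/d[2]
def proj(n,P):
    K,p,Rm=cam(n); c=K@(Rm.T@(np.asarray(P)-p)); return c[:2]/c[2]
E
python3 - <<'E'
from h import *
s=get_state(); print({k:np.round(v,3) for k,v in s.items()})
for n in("side","top","wrist"): cv2.imwrite(f"pics/{n}1.png",read_camera(n)); print(n,camera_info(n))
t=cv2.imread("pics/top1.png");cv2.imwrite("pics/both.png",cv2.resize(t,(768,576)))
E
```

```text
pics
{'clock': np.float64(0.0), 'joint_pos': array([-1.331,  0.314,  0.045,  1.304,  0.   ,  1.431]), 'qvel': array([ 0.001, -0.   , -0.   , -0.001, -0.001, -0.001]), 'tau': array([ 0.0000e+00, -4.8063e+01,  2.9853e+01,  1.9000e-02, -0.0000e+00,
        0.0000e+00]), 'tcp_pos': array([ 0.213, -0.534,  0.23 ]), 'orientation': array([-0.001,  0.982,  0.189, -0.   ]), 'wrist_force': array([-0.185, -0.153,  0.528]), 'ft_torque': array([-0.   , -0.031, -0.018]), 'finger_gap': np.float64(0.086)}
side {'K': array([[473.46177331,   0.        , 254.3605896 ],
       [  0.        , 473.46177331, 193.35423813],
       [  0.        ,   0.        ,   1.        ]]), 'xyz': array([0.46837358, 0.63144908, 0.82492562]), 'attitude': array([ 0.01910386, -0.06344421,  0.9242339 , -0.37603401])}
top {'K': array([[431.17241917,   0.        , 254.87412742],
       [  0.        , 431.17241917, 196.64900747],
       [  0.        ,   0.        ,   1.        ]]), 'xyz': array([ 0.43080217, -0.09495323,  1.07584715]), 'attitude': array([-0.04364726,  0.71556028, -0.69593434,  0.04175873])}
wrist {'K': array([[277.06750895,   0.        , 253.80426282],
       [  0.        , 277.06750895, 186.31890714],
       [  0.        ,   0.        ,   1.        ]]), 'xyz': array([ 0.27586767, -0.50924055,  0.37272546]), 'attitude': array([ 0.11276309,  0.82014015, -0.55569586, -0.07652937])}
```

View pics/both.png

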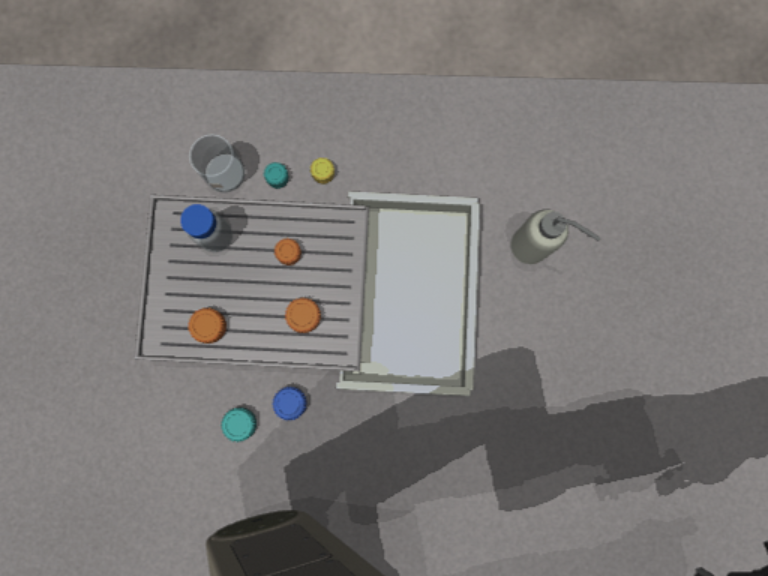

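View pics/side1.png

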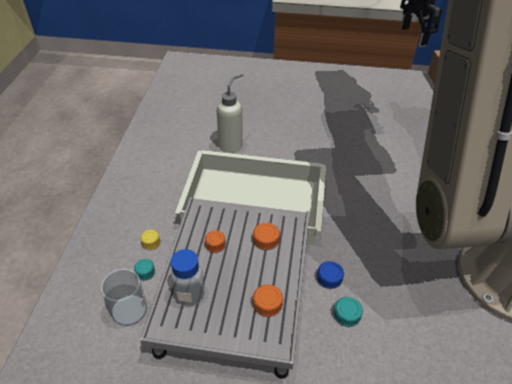

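The top view (768-wide copy) shows three orange caps on the board: a small one at (287,251) and large ones at (302,315) and (207,325). The blue, turquoise and yellow look-alikes are all off the board. The bottle is at (200,225), and the lip faces right towards the tray.

```bash
cat >> h.py <<'E'
def caps(n,im,z=.098):
    h=cv2.cvtColor(im,cv2.COLOR_BGR2HSV); m=cv2.inRange(h,(3,150,90),(18,255,255))
    k,l,st,c=cv2.connectedComponentsWithStats(m); out=[]
    for i in range(1,k):
        if st[i,4]>60: out.append((c[i].round(1),st[i,4],ray(n,c[i],z).round(4)))
    return out
E
python3 - <<'E'
from h import *
im=cv2.imread("pics/top1.png")
for n in("top","side"):
    for c in caps(n,cv2.imread(f"pics/{n}1.png"),.092): print(n,c)
s=512/768
for nm,p,z in(("+y+x",(153,197),.082),("+y-x",(137,357),.082),("lip+x",(370,207),.072),("lip-x",(359,371),.072),("tray far+",(479,200),.055),("trayfar-",(472,393),.055),("bottlecap",(198,221),.177),("beakbase",(224,173),0)): print(nm,ray("top",np.array(p)*s,z).round(4))
c=im[120:260,80:330]; cv2.imwrite("pics/crop.png",cv2.resize(c,None,fx=3.2,fy=3.2,interpolation=cv2.INTER_CUBIC))
E
```

```text
top (array([191.2, 167.2]), np.int32(209), array([0.6149, 0.0587, 0.092 ]))
top (array([201.6, 209.8]), np.int32(396), array([0.5165, 0.0305, 0.092 ]))
top (array([137.2, 216.6]), np.int32(401), array([0.4969, 0.1771, 0.092 ]))
side (array([266.1, 235.5]), np.int32(552), array([0.5148, 0.0355, 0.092 ]))
side (array([214.9, 240.9]), np.int32(329), array([0.613 , 0.0634, 0.092 ]))
side (array([267.4, 299.9]), np.int32(724), array([0.4958, 0.1809, 0.092 ]))
+y+x [0.6971 0.2753 0.082 ]
+y-x [0.4454 0.2821 0.082 ]
lip+x [ 0.693  -0.0671  0.072 ]
lip-x [ 0.4337 -0.0579  0.072 ]
tray far+ [ 0.7139 -0.2426  0.055 ]
trayfar- [ 0.4045 -0.2347  0.055 ]
bottlecap [0.6384 0.1736 0.177 ]
beakbase [0.7646 0.1871 0.    ]
```

View pics/crop.png

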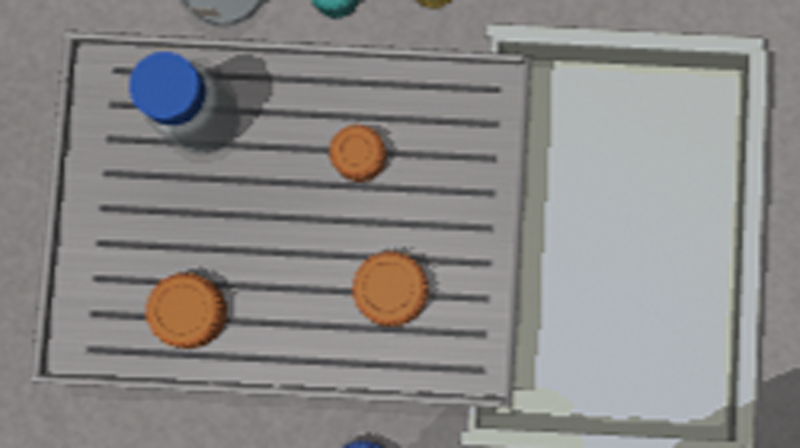

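The crop confirms three orange caps, with large ones at crop (390,288) and (186,310) and a small one at (357,152). The board is yawed about -2°, and the bottle is well clear of the large-cap lane.

I'll use the fingers slightly open, as a two-point cradle, with the wrist camera facing the lip. The order is front large cap, rear large cap, then the small one.

```bash
cat >> h.py <<'E'
def go(P,yaw=None):
    s=get_state(); Rm=R.from_quat(s["orientation"],scalar_first=True); M=Rm.as_matrix()
    sh=M.T@(np.array(P)-s["tcp_pos"])*100
    print("t",round(float(s["clock"]),2),"tcp",s["tcp_pos"].round(4),"F",np.round(s["wrist_force"],1),"shift cm",sh.round(2))
    if yaw is not None:
        y=np.radians(yaw); T=np.array([[np.cos(y),np.sin(y),0],[np.sin(y),-np.cos(y),0],[0,0,-1]])
        print("rot deg",np.degrees(R.from_matrix(M.T@T).as_rotvec()).round(2))
E
python3 -c "
from h import *
go((.44,-.2,.26),-92); go((.518,.09,.2),-92)
for l in ('bottle','wash_bottle'):
    read_camera('top'); print([(d['p'],d['box']) for d in silhouettes('top',l)][:2])"
```

```text
t 0.15 tcp [ 0.2131 -0.5337  0.2306] F [-0.2  0.7  0.3] shift cm [ 33.45 -22.58  -2.9 ]
rot deg [-6.0000e-02  7.0000e-02  1.1376e+02]
t 0.15 tcp [ 0.2131 -0.5337  0.2306] F [-0.2  0.7  0.3] shift cm [ 51.44 -46.61   3.13]
rot deg [-6.0000e-02  7.0000e-02  1.1376e+02]
[(0.79, [121.6, 137.4, 32.3, 31.2]), (0.27, [337.9, 138.6, 46.8, 36.3])]
[(0.63, [338.7, 140.9, 56.3, 34.7])]
```

Emit:
send_rows(
  series=[33.5,-22.6,-3,0,0,-71,0.3,33.5,-22.6,-3,0,0,-71,0.3,33.5,-22.6,-3,0,0,-71,0.3,33.5,-22.6,-3,0,0,-71,0.3,33.5,-22.6,-3,0,0,-71,0.3,33.5,-22.6,-3,0,0,-71,0.3,33.5,-22.6,-3,0,0,-71,0.3,33.5,-22.6,-3,0,0,-71,0.3,33.5,-22.6,-3,0,0,-71,0.3,33.5,-22.6,-3,0,0,-71,0.3],
  newtons=20,
)

```text
clock: 1.18
tcp_pos: [0.4417, -0.1972, 0.2619]
orientation: [0.0, 0.687, 0.727, 0.0]
wrist_force: [0.1, -0.0, -0.0]
finger_gap: 0.0256
```

```bash
python3 -c "
from h import *
go((.518,.09,.2),-92);print(get_state()['joint_pos'].round(2),get_state()['finger_gap'])"
```

```text
t 1.18 tcp [ 0.4417 -0.1972  0.2619] F [ 0.1 -0.  -0. ] shift cm [28.25  9.21  6.2 ]
rot deg [-0.000e+00  1.000e-01 -1.748e+02]
[-0.59  0.13 -0.12  1.33  0.    0.93] 0.025587569345318528
```

Emit:
send_rows(
  series=[28.2,9.2,4,0,0,-71,0.3,28.2,9.2,4,0,0,-71,0.3,28.2,9.2,4,0,0,-71,0.3,28.2,9.2,4,0,0,-71,0.3,28.2,9.2,4,0,0,-71,0.3,28.2,9.2,4,0,0,-71,0.3,28.2,9.2,4,0,0,-71,0.3,28.2,9.2,4,0,0,-71,0.3,28.2,9.2,4,0,0,-71,0.3,28.2,9.2,4,0,0,-71,0.3],
)

```text
clock: 2.02
tcp_pos: [0.5187, 0.0877, 0.2209]
orientation: [-0.0, 0.137, 0.991, -0.0]
wrist_force: [0.1, 0.2, -0.6]
finger_gap: 0.0256
```

Emit:
send_rows(
  series=[0,0,0,0,0,-71,0.3,0,0,0,0,0,-71,0.3,0,0,0,0,0,-71,0.3,0,0,0,0,0,-71,0.3,0,0,0,0,0,-71,0.3,0,0,0,0,0,-71,0.3,0,0,0,0,0,-71,0.3,0,0,0,0,0,-71,0.3,0,0,0,0,0,-71,0.3,0,0,0,0,0,-71,0.3],
)

```text
clock: 2.85
tcp_pos: [0.5188, 0.0861, 0.2213]
orientation: [0.0, -0.463, 0.887, -0.0]
wrist_force: [-0.5, -0.5, 0.1]
finger_gap: 0.0255
```

Emit:
send_rows(
  series=[0,0,0,0,0,-32.8,0.3,0,0,0,0,0,-32.8,0.3,0,0,0,0,0,-32.8,0.3,0,0,0,0,0,-32.8,0.3,0,0,0,0,0,-32.8,0.3,0,0,0,0,0,-32.8,0.3],
)

```text
clock: 3.35
tcp_pos: [0.5188, 0.0861, 0.2213]
orientation: [-0.0, -0.693, 0.721, -0.0]
wrist_force: [-0.4, -0.3, -0.4]
finger_gap: 0.0261
```

```bash
python3 -c "
from h import *
print(get_state()['joint_pos'].round(2))
im=read_camera('wrist');cv2.imwrite('pics/w2.png',im)
for c in caps('wrist',im,.098): print(c)
t=read_camera('top')
for c in caps('top',t,.092): print(c)
go((.518,.09,.082),-92)"
```

```text
[ 0.01  0.22 -0.1   1.25 -0.   -1.52]
(array([250. , 126.8]), np.int32(1699), array([0.5193, 0.033 , 0.098 ]))
(array([155.3, 155.5]), np.int32(1296), array([0.612, 0.056, 0.098]))
(array([266.1, 254.3]), np.int32(844), array([0.5086, 0.167 , 0.098 ]))
(array([191.1, 167.2]), np.int32(209), array([0.6148, 0.0589, 0.092 ]))
(array([201.6, 209.9]), np.int32(400), array([0.5162, 0.0304, 0.092 ]))
(array([136.3, 220.6]), np.int32(236), array([0.4877, 0.1785, 0.092 ]))
t 3.45 tcp [0.5188 0.0861 0.2213] F [ 0.3 -0.2  0.2] shift cm [-0.38  0.1  13.93]
rot deg [-0.01 -0.   -0.57]
```

View pics/w2.png

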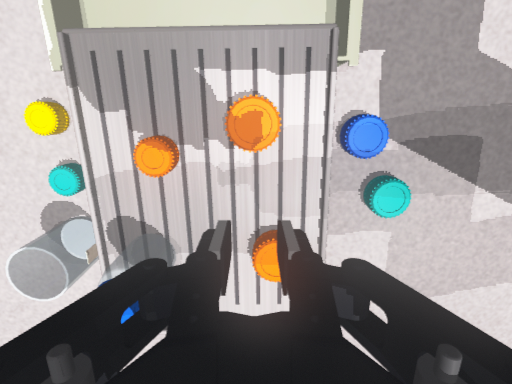

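The wrist view shows the front large cap at (250,125), centred ahead of the fingers, the small cap at (155,155) and the rear cap at (270,255) behind. I'll descend behind the front cap.

Emit:
send_rows(
  series=[-0.2,0,4,0,0,-0.6,0.3,-0.2,0,8,0,0,-0.6,0.3,-0.2,0,11,0,0,-0.6,0.3,-0.2,0,13,0,0,-0.6,0.3,-0.2,0,13.9,0,0,-0.6,0.3,-0.2,0,13.9,0,0,-0.6,0.3,0.5,0,13.9,0,0,-0.6,0.3,1,0,13.9,0,0,-0.6,0.3],
)

```text
clock: 4.12
tcp_pos: [0.5198, 0.0757, 0.0839]
orientation: [0.001, -0.696, 0.718, -0.001]
wrist_force: [-0.2, -0.2, 0.3]
finger_gap: 0.0257
```

Emit:
send_rows(
  series=[0.4,0,0,0,0,0,0.3,0.8,0,0,0,0,0,0.3,1.2,0,0,0,0,0,0.3,1.7,0,0,0,0,0,0.3,2.3,0,0,0,0,0,0.3,3.0,0,0,0,0,0,0.3,3.7,0,0,0,0,0,0.3,4.4,0,0,0,0,0,0.3,5.1,0,0,0,0,0,0.3,5.8,0,0,0,0,0,0.3],
)

```text
clock: 4.95
tcp_pos: [0.5165, 0.0173, 0.0822]
orientation: [-0.0, -0.696, 0.718, -0.0]
wrist_force: [-0.4, -0.3, -0.2]
finger_gap: 0.0255
```

```bash
python3 -c "
from h import *
im=read_camera('wrist');cv2.imwrite('pics/w3.png',im)
for c in caps('wrist',im,.098): print(c)
for c in caps('top',read_camera('top'),.092): print(c)
go((.512,-.078,.082),-92)"
```

```text
(array([247.4, 181.2]), np.int32(7239), array([ 0.5176, -0.0202,  0.098 ]))
(array([ 77.2, 288.6]), np.int32(1513), array([0.6097, 0.0353, 0.098 ]))
(array([225.2, 212.1]), np.int32(309), array([ 0.5127, -0.0238,  0.092 ]))
t 5.05 tcp [0.5165 0.017  0.0822] F [0.4 0.4 0.2] shift cm [9.51 0.13 0.02]
rot deg [ 0.01 -0.02  0.07]
```

View pics/w3.png

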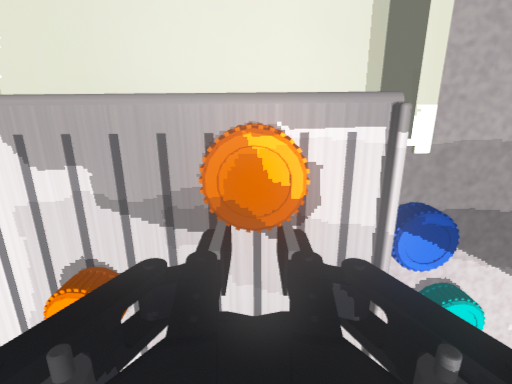

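The cap sits cradled between the fingertips at (254,180) and is moving straight to the lip. I'll continue over the edge.

Emit:
send_rows(
  series=[0.7,0,0,0,0,0,0.3,1.4,0,0,0,0,0,0.3,2.1,0,0,0,0,0,0.3,2.8,0,0,0,0,0,0.3,3.5,0,0,0,0,0,0.3,4.2,0,0,0,0,0,0.3,4.9,0,0,0,0,0,0.3,5.6,0,0,0,0,0,0.3,6.3,0,0,0,0,0,0.3,7.0,0,0,0,0,0,0.3],
)

```text
clock: 5.88
tcp_pos: [0.5142, -0.0526, 0.0823]
orientation: [-0.0, -0.696, 0.718, -0.0]
wrist_force: [-0.7, 0.5, -0.3]
finger_gap: 0.0256
```

Emit:
send_rows(
  series=[0.7,0,0,0,0,0,0.3,1.4,0,0,0,0,0,0.3,2.1,0,0,0,0,0,0.3,2.4,0,0,0,0,0,0.3,2.4,0,0,0,0,0,0.3,2.4,0,-4,0,0,0,0.3,2.4,0,-8,0,0,0,0.3,2.4,0,-12,0,0,0,0.3],
)

```text
clock: 6.55
tcp_pos: [0.5125, -0.0753, 0.203]
orientation: [-0.001, -0.696, 0.718, 0.001]
wrist_force: [1.5, -0.2, -0.0]
finger_gap: 0.0258
```

```bash
python3 -c "
from h import *
im=read_camera('wrist');cv2.imwrite('pics/w4.png',im)
for c in caps('wrist',im,.03): print(c)
for c in caps('top',read_camera('top'),.092): print(c)
for c in caps('side',read_camera('side'),.092): print(c)
go((.499,.234,.2),-92)"
```

```text
(array([250.5, 134.8]), np.int32(1671), array([ 0.5204, -0.1175,  0.03  ]))
(array([137.1, 216.6]), np.int32(399), array([0.4968, 0.1773, 0.092 ]))
(array([273.9, 201.7]), np.int32(252), array([ 0.5089, -0.0587,  0.092 ]))
(array([214.9, 240.9]), np.int32(334), array([0.613 , 0.0633, 0.092 ]))
(array([267.2, 300. ]), np.int32(733), array([0.496 , 0.1811, 0.092 ]))
t 6.7 tcp [ 0.5159 -0.0762  0.2062] F [ 0.   0.7 -0.4] shift cm [-30.95   2.68   0.54]
rot deg [-0.43 -0.11  0.19]
```

View pics/w4.png

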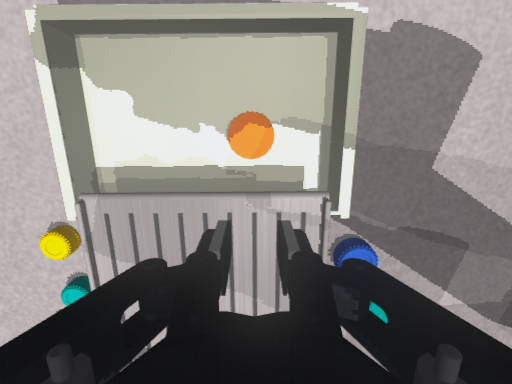

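The first large cap lies flat in the tray at (250,135). The rear large cap is next, steered slightly towards -x so it doesn't land on the first.

```bash
python3 -c "
from h import *
go((.501,.235,.2),-94.5)"
```

```text
t 6.7 tcp [ 0.5159 -0.0762  0.2062] F [ 0.   0.7 -0.4] shift cm [-31.06   2.48   0.54]
rot deg [-0.43 -0.1   2.69]
```

Emit:
send_rows(
  series=[-4,0.3,0,0,0,0.3,0.3,-8,0.6,0,0,0,0.6,0.3,-12,1,0,0,0,1,0.3,-16,1.3,0,0,0,1.3,0.3,-20,1.6,0,0,0,1.6,0.3,-24,2,0,0,0,2,0.3,-28,2.3,0,0,0,2.5,0.3,-30.5,2.5,0,0,0,2.5,0.3,-31,2.5,0,0,0,2.5,0.3,-31,2.5,0,0,0,2.5,0.3],
)

```text
clock: 7.53
tcp_pos: [0.4973, 0.2365, 0.2008]
orientation: [-0.001, -0.681, 0.732, 0.0]
wrist_force: [0.3, -0.1, -0.2]
finger_gap: 0.0257
```

```bash
python3 -c "
from h import *
for c in caps('wrist',read_camera('wrist'),.098): print(c)
go((.501,.235,.082),-94.5)"
```

```text
(array([98.7,  4.4]), np.int32(363), array([0.606 , 0.0792, 0.098 ]))
(array([248.5, 125. ]), np.int32(1910), array([0.4972, 0.1791, 0.098 ]))
t 7.58 tcp [0.4976 0.2351 0.2011] F [ 0.2 -0.3  0.7] shift cm [-0.03 -0.36 11.9 ]
rot deg [ 0.11 -0.08  0.28]
```

Emit:
send_rows(
  series=[0,-0.4,4,0,0,0.2,0.3,0,-0.4,8,0,0,0.2,0.3,0,-0.4,10.5,0,0,0.2,0.3,0,-0.4,11.9,0,0,0.2,0.3,0,-0.4,11.9,0,0,0.2,0.3,0.7,-0.4,11.9,0,0,0.2,0.3,1.2,-0.4,11.9,0,0,0.2,0.3,1.6,-0.4,11.9,0,0,0.2,0.3,2.0,-0.4,11.9,0,0,0.2,0.3,2.5,-0.4,11.9,0,0,0.2,0.3],
)

```text
clock: 8.42
tcp_pos: [0.5015, 0.2092, 0.0846]
orientation: [0.001, -0.678, 0.735, -0.001]
wrist_force: [-1.0, 0.3, -0.5]
finger_gap: 0.0258
```

Emit:
send_rows(
  series=[0.6,0,0,0,0,0,0.3,1.3,0,0,0,0,0,0.3,2.0,0,0,0,0,0,0.3,2.8,0,0,0,0,0,0.3,3.6,0,0,0,0,0,0.3,4.4,0,0,0,0,0,0.3,5.2,0,0,0,0,0,0.3,6.0,0,0,0,0,0,0.3,6.8,0,0,0,0,0,0.3,7.6,0,0,0,0,0,0.3],
)

```text
clock: 9.25
tcp_pos: [0.4945, 0.133, 0.0832]
orientation: [-0.0, -0.679, 0.735, -0.0]
wrist_force: [-0.5, -0.6, -0.6]
finger_gap: 0.0257
```

```bash
python3 -c "
from h import *
for c in caps('wrist',read_camera('wrist'),.098): print(c)
go((.476,-.078,.082),-94.5)"
```

```text
(array([ 22.7, 119.9]), np.int32(3475), array([0.5915, 0.0592, 0.098 ]))
(array([248.5, 182.4]), np.int32(6970), array([0.4932, 0.0962, 0.098 ]))
t 9.3 tcp [0.4943 0.1319 0.0832] F [-0.7  0.5 -0.5] shift cm [21.07  0.14  0.14]
rot deg [ 0.02 -0.06 -0.1 ]
```

The cap is cradled and on track, with 21 cm left to go.

Emit:
send_rows(
  series=[0.8,0,0,0,0,0,0.3,1.6,0,0,0,0,0,0.3,2.4,0,0,0,0,0,0.3,3.2,0,0,0,0,0,0.3,4.0,0,0,0,0,0,0.3,4.8,0,0,0,0,0,0.3,5.6,0,0,0,0,0,0.3,6.4,0,0,0,0,0,0.3,7.2,0,0,0,0,0,0.3,8.0,0,0,0,0,0,0.3],
)

```text
clock: 10.13
tcp_pos: [0.4882, 0.0533, 0.0833]
orientation: [-0.0, -0.679, 0.735, -0.0]
wrist_force: [0.1, -0.0, -1.0]
finger_gap: 0.0255
```

Emit:
send_rows(
  series=[0.8,0,0,0,0,0,0.3,1.6,0,0,0,0,0,0.3,2.4,0,0,0,0,0,0.3,3.2,0,0,0,0,0,0.3,4.0,0,0,0,0,0,0.3,4.8,0,0,0,0,0,0.3,5.6,0,0,0,0,0,0.3,6.4,0,0,0,0,0,0.3,7.2,0,0,0,0,0,0.3,8.0,0,0,0,0,0,0.3],
)

```text
clock: 10.97
tcp_pos: [0.4819, -0.0264, 0.0833]
orientation: [0.0, -0.679, 0.735, -0.0]
wrist_force: [-0.4, 0.4, 0.6]
finger_gap: 0.0256
```

Emit:
send_rows(
  series=[0.8,0,0,0,0,0,0.3,1.6,0,0,0,0,0,0.3,2.4,0,0,0,0,0,0.3,3.2,0,0,0,0,0,0.3,4.0,0,0,0,0,0,0.3,4.8,0,0,0,0,0,0.3,4.8,0,0,0,0,0,0.3,4.8,0,-4,0,0,0,0.3,4.8,0,-8,0,0,0,0.3,4.8,0,-12,0,0,0,0.3],
)

```text
clock: 11.8
tcp_pos: [0.4771, -0.0732, 0.2041]
orientation: [-0.001, -0.679, 0.735, 0.001]
wrist_force: [1.5, -0.3, -0.0]
finger_gap: 0.0254
```

```bash
python3 -c "
from h import *
im=read_camera('wrist');cv2.imwrite('pics/w5.png',im)
for c in caps('wrist',im,.03): print(c)
for c in caps('top',read_camera('top'),.092): print('top',c)
for c in caps('side',read_camera('side'),.092): print('side',c)
go((.615,.095,.203),-92)"
```

```text
(array([217.7, 135.4]), np.int32(1680), array([ 0.521 , -0.1177,  0.03  ]))
(array([278.3, 161.7]), np.int32(1103), array([ 0.4527, -0.0815,  0.03  ]))
(array([130.1, 311.1]), np.int32(196), array([0.6711, 0.114 , 0.03  ]))
side (array([273.9, 201.6]), np.int32(249), array([ 0.509 , -0.0589,  0.092 ]))
side (array([304.1, 209.3]), np.int32(127), array([ 0.444, -0.046,  0.092]))
side (array([214.8, 240.9]), np.int32(331), array([0.613 , 0.0634, 0.092 ]))
t 11.95 tcp [ 0.4805 -0.0741  0.207 ] F [-0.1 -0.7 -0.9] shift cm [-17.92 -12.07   0.46]
rot deg [-0.42 -0.11 -2.53]
```

View pics/w5.png

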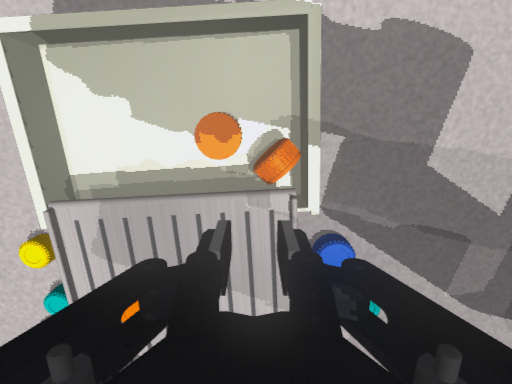

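Both large caps are in the tray: one flat at (218,135), the other tilted at (278,160). The small cap is next.

Emit:
send_rows(
  series=[-3,-2,0,0,0,-0.5,0.3,-6,-4,0,0,0,-1,0.3,-9,-6.2,0,0,0,-1.5,0.3,-12,-8.4,0,0,0,-2,0.3,-15,-10.5,0,0,0,-2.5,0.3,-17,-12,0,0,0,-2.5,0.3,-17.9,-12.2,0,0,0,-2.5,0.3,-17.9,-12.2,0,0,0,-2.5,0.3],
)

```text
clock: 12.62
tcp_pos: [0.6135, 0.0973, 0.2012]
orientation: [-0.001, -0.695, 0.719, 0.001]
wrist_force: [0.4, -0.1, -0.5]
finger_gap: 0.0257
```

```bash
python3 -c "
from h import *
im=read_camera('wrist');cv2.imwrite('pics/w6.png',im)
for c in caps('wrist',im,.098): print(c)
for c in caps('top',read_camera('top'),.092): print('top',c)
b=silhouettes('top','bottle'); print([(d['p'],d['box']) for d in b][:2])
go((.615,.095,.083),-92)"
```

```text
(array([249.1, 143.3]), np.int32(1450), array([0.6146, 0.0558, 0.098 ]))
top (array([191.2, 167.4]), np.int32(209), array([0.6144, 0.0589, 0.092 ]))
top (array([261.2, 216.9]), np.int32(99), array([ 0.504 , -0.1063,  0.092 ]))
top (array([250.1, 240.9]), np.int32(148), array([ 0.4487, -0.0827,  0.092 ]))
[(0.51, [120.9, 147.7, 30.1, 21.7])]
t 12.77 tcp [0.6126 0.0945 0.2026] F [-1.3  0.6  0.3] shift cm [-0.07 -0.26 11.96]
rot deg [ 0.11 -0.04 -0.07]
```

View pics/w6.png

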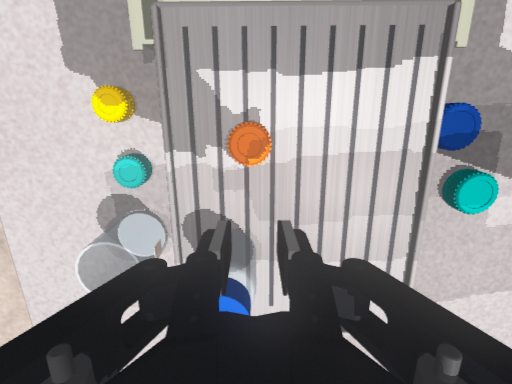

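The small cap is at (249,143), centred. The bottle cap at (235,300) is close behind the gripper body, so I'll check its clearance before descending.

```bash
python3 -c "
from h import *
out=[]
for n,f in(('top','top1'),('side','side1')):
    im=cv2.imread(f'pics/{f}.png');h=cv2.cvtColor(im,cv2.COLOR_BGR2HSV);m=cv2.inRange(h,(105,150,60),(122,255,255))
    k,l,st,c=cv2.connectedComponentsWithStats(m)
    for i in range(1,k):
        if 80<st[i,4]<2000: print(n,c[i].round(1),st[i],ray(n,c[i],.172).round(4))
print('joints',get_state()['joint_pos'].round(2))
"
```

```text
top [131.4 147. ] [121 137  22  22 373] [0.6402 0.1763 0.172 ]
top [191.8 268.3] [182 258  22  22 301] [0.3876 0.0353 0.172 ]
side [431.5  39.2] [413   0  34  65 636] [ 0.1258 -0.6789  0.172 ]
side [184.4 263.3] [171 249  27  29 624] [0.6388 0.1795 0.172 ]
side [329.8 274.4] [318 262  25  26 533] [0.3959 0.1678 0.172 ]
joints [ 0.02  0.41  0.12  1.28 -0.   -1.51]
```

The clearance is about 12 mm. I'll lean the gripper body 8° towards the lip for more margin.

Emit:
send_rows(
  series=[0.1,-0.25,1,0,-6,0,0.3,0.1,-0.25,3,0,-8,0,0.3,0.1,-0.25,6,0,-8,0,0.3,0.1,-0.25,9,0,-8,0,0.3,0.1,-0.25,11,0,-8,0,0.3,0.1,-0.25,11.8,0,-8,0,0.3,0.1,-0.25,11.8,0,-8,0,0.3,0.4,-0.25,11.8,0,-8,0,0.3,0.8,-0.25,11.8,0,-8,0,0.3,1.2,-0.25,11.8,0,-8,0,0.3],
)

```text
clock: 13.6
tcp_pos: [0.6173, 0.0826, 0.0874]
orientation: [0.051, -0.693, 0.718, 0.047]
wrist_force: [-0.3, -0.3, 0.1]
finger_gap: 0.0257
```

```bash
python3 -c "
from h import *
for c in caps('wrist',read_camera('wrist'),.098): print(c)
for c in caps('top',read_camera('top'),.092): print('top',c)
go((.609,-.078,.084),-92)"
```

```text
(array([253.9, 189.2]), np.int32(5087), array([0.6151, 0.0476, 0.098 ]))
top (array([264.1, 215.2]), np.int32(303), array([ 0.5081, -0.1129,  0.092 ]))
top (array([250.2, 240.9]), np.int32(175), array([ 0.4489, -0.0829,  0.092 ]))
t 13.7 tcp [0.617  0.0823 0.0868] F [0.2 0.2 0.3] shift cm [15.93  0.22 -1.95]
rot deg [-0.16  7.98 -0.08]
```

Emit:
send_rows(
  series=[0.5,0,-0.05,0,0,0,0.3,1.0,0,-0.1,0,0,0,0.3,1.6,0,-0.15,0,0,0,0.3,2.3,0,-0.25,0,0,0,0.3,3.0,0,-0.35,0,0,0,0.3,3.7,0,-0.45,0,0,0,0.3,4.4,0,-0.55,0,0,0,0.3,5.1,0,-0.65,0,0,0,0.3,5.8,0,-0.75,0,0,0,0.3,6.5,0,-0.85,0,0,0,0.3],
)

```text
clock: 14.53
tcp_pos: [0.6136, 0.0168, 0.0846]
orientation: [0.05, -0.693, 0.718, 0.048]
wrist_force: [0.7, 0.4, -0.0]
finger_gap: 0.0258
```

```bash
python3 -c "
from h import *
for c in caps('wrist',read_camera('wrist'),.098): print(c)
go((.609,-.078,.084),-92)"
```

```text
(array([407.2,  12.1]), np.int32(2108), array([ 0.5532, -0.0884,  0.098 ]))
(array([492.4,  46.9]), np.int32(2612), array([ 0.5187, -0.0758,  0.098 ]))
(array([253.8, 191.1]), np.int32(5283), array([ 0.6116, -0.0189,  0.098 ]))
t 14.58 tcp [0.6137 0.0156 0.0846] F [-0.7 -1.5  0.4] shift cm [ 9.29  0.12 -1.24]
rot deg [-0.01  7.94 -0.12]
```

Emit:
send_rows(
  series=[0.7,0,-0.1,0,0,0,0.3,1.4,0,-0.2,0,0,0,0.3,2.1,0,-0.3,0,0,0,0.3,2.8,0,-0.4,0,0,0,0.3,3.5,0,-0.5,0,0,0,0.3,4.2,0,-0.6,0,0,0,0.3,4.9,0,-0.7,0,0,0,0.3,5.6,0,-0.8,0,0,0,0.3,6.3,0,-0.9,0,0,0,0.3,7.0,0,-1.0,0,0,0,0.3],
)

```text
clock: 15.42
tcp_pos: [0.6111, -0.0537, 0.0848]
orientation: [0.05, -0.693, 0.718, 0.048]
wrist_force: [-0.0, 0.3, 0.6]
finger_gap: 0.0254
```

Emit:
send_rows(
  series=[0.7,0,-0.1,0,0,0,0.3,1.4,0,-0.2,0,0,0,0.3,2.1,0,-0.3,0,0,0,0.3,2.1,0,-0.3,0,0,0,0.3,2.1,0,-0.3,0,0,0,0.3,2.1,0,-4,0,0,0,0.3,2.1,0,-8,0,0,0,0.3,2.1,0,-12,0,4,0,0.3,2.1,0,-14,0,8,0,0.3,2.1,0,-14,0,8,0,0.3],
)

```text
clock: 16.25
tcp_pos: [0.6127, -0.0925, 0.2275]
orientation: [0.002, -0.695, 0.719, -0.006]
wrist_force: [0.5, -0.1, 0.6]
finger_gap: 0.0258
```

```bash
python3 -c "
from h import *
im=read_camera('wrist');s=read_camera('side');t=read_camera('top')
cv2.imwrite('pics/f.png',np.vstack([im[:260],cv2.resize(s[60:360,90:410],(512,336))]))
for c in caps('wrist',im,.03): print(c)
for c in caps('top',t,.03): print('top',c)
for c in caps('side',s,.03): print('side',c)
go((.6,-.09,.25))"
```

```text
(array([334.7, 145.1]), np.int32(1455), array([ 0.5112, -0.1164,  0.03  ]))
(array([256.1, 155.9]), np.int32(711), array([ 0.6055, -0.1066,  0.03  ]))
(array([387.8, 171.2]), np.int32(1457), array([ 0.4447, -0.0821,  0.03  ]))
top (array([270.4, 216.6]), np.int32(91), array([ 0.5101, -0.1294,  0.03  ]))
side (array([273.8, 201.6]), np.int32(252), array([ 0.5126, -0.1172,  0.03  ]))
side (array([232.1, 199.4]), np.int32(92), array([ 0.6088, -0.1104,  0.03  ]))
side (array([302.2, 207.9]), np.int32(96), array([ 0.4466, -0.107 ,  0.03  ]))
t 16.4 tcp [ 0.6094 -0.0924  0.2202] F [ 0.4 -0.2 -0.3] shift cm [-0.21  0.95 -2.98]
```

View pics/f.png

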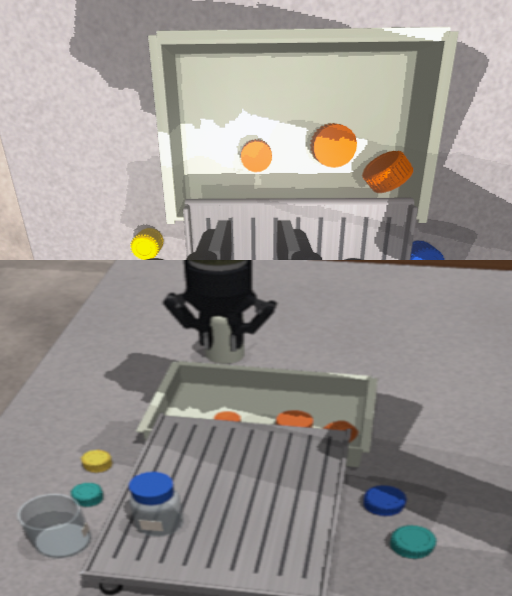

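```bash
python3 -c "
from h import *
im=read_camera('side')
h=cv2.cvtColor(im,cv2.COLOR_BGR2HSV);m=cv2.inRange(h,(105,150,60),(122,255,255))
k,l,st,c=cv2.connectedComponentsWithStats(m);print([c[i].round(1) for i in range(1,k) if st[i,4]>80])
print([x[0] for x in caps('side',im)]); print(hand_in())"
```

```text
[array([118.3,  20.2]), array([261.8,  27.9]), array([466. ,  29.1]), array([467.7,  70.2]), array([184.4, 263.3]), array([329.8, 274.4])]
[array([273.8, 201.6]), array([232.1, 199.4]), array([301.9, 207.7])]
the job is handed in; nothing more can be done
None
```

All three orange caps are in the soak tray, and I handed the job in at about 16.5 s of the 51 s limit. I pushed each one over the lip with the slightly open fingertips, without gripping or lifting: front large cap, then rear large cap, then the small one.

- **Caps:** In the last wrist and side pictures, one large cap and the small cap lie flat. The second large cap rests tilted on its edge near the tray's -x, board-side corner. Its side-view position moved only about 0.3 pixels between the last two pictures, so it looked at rest.
- **Bottle:** The bottle's cap is at the same side-camera pixel as at the start, (184.4, 263.3), so it was not moved.
- **Beaker, wash bottle and look-alikes:** The nearest blue look-alike is also at its starting pixel. The beaker and the other look-alikes appear undisturbed by eye. The wash bottle was partly hidden behind the gripper in the last view. I did not measure these again, but the arm never went near them.
- **Forces and arm:** The wrist force stayed at or below about 2 N in every reading. The arm finished clear of everything, with the fingertips about 0.22 m above the bench.

No check failed or disagreed beyond a few millimetres between the cameras.

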